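# Slide the cold well's cover to its half-way catch

### The job

The clear cover of the cold side-dish well stands open. With your fingertips, push it by its blue grip strip along its rails towards the pans until it drops into the half-way catch, so that the egg pan is covered and the tomato pan stays open for the guests. Do not grip or lift the cover or run it on past the catch, and leave everything else on the counter where it stands.

Things in the scene. Friction and masses are not known exactly. Their poses are not given: they have to be found in the camera images.
- unit: Cold side-dish well, fixed: stainless case 250 mm deep (its x), 515 mm long (its y), top 120 mm above the counter; origin at counter height. Pans towards its own -y end; a grey deck (y -9 to +207 mm) where the open cover parks; a black housing 152 mm high beyond. Two aluminium rails run along y at x = +-105 mm, tops at 132 mm; a 15.5 mm notch in each, level with the wall between the pans, is the half-way catch.
- cover (a joint): How far the cover (clear panel, aluminium frame, 234 mm along unit x by 216 mm, 0.75 to 1.1 kg) has run along the unit's -y, in m: 0 fully open, 0.108 in the half-way catch, 0.216 shut. About 2 N pushes it; it stays where left. At the catch the push falls away as its sprung rollers drop into the rails' notches; some 8 to 12 N would then push it out again.
- cover_lift (a joint): Height of the cover above its place on the rails, in m: 0 as it runs, positive if lifted (only its weight holds it down).
- catch (a joint): Height of the cover's two sprung catch rollers (18 mm across, under the ends of the grip strip's edge), in m: 0 as they run on top of the rails, about -0.005 when dropped into the notches.
- grip_strip (a point): Centre of the blue grip strip, an upright bar on the cover's leading (unit -y) edge, moving with it: 150 mm along unit x, 14 mm thick along unit y, its top 16 mm above this point. Axes as the unit's. On its +y side lies the clear panel, 200 mm long, its upper face 17 mm below this point. This point is 155 mm above the counter.
- catch_strip (a point): Fixed point on the unit where the centre of the grip strip stands when the cover is in the half-way catch.
- egg_pan (a point): Centre of the mouth of the pan of brown eggs, 180 mm (unit x) by 106 mm (unit y), next to the deck; the cover lies over it when in the half-way catch.
- tomato_pan (a point): Centre of the mouth of the pan of red cherry tomatoes, same size, at the unit's -y end.
- sauce_bottle: Red squeeze bottle with a white cap, 52 mm across, 165 mm tall, standing loose behind the well; origin under its base.
- bowl: White bowl, 120 mm across, 55 mm high, loose behind the well; origin under its base.
- small_bowl: Blue bowl, 96 mm across, 45 mm high, loose behind the well; origin under its base.
- mug: Orange mug, 76 mm across, 90 mm high, loose beside the well's housing end; origin under its base.
- tongs: Steel serving tongs, 220 mm long, 18 mm high, lying loose in front of the well; origin under their middle, x along them.
- toothpick_jar: Small wooden cup, 44 mm across, 55 mm high, standing loose on top of the well's black control housing; origin under its base.
- tumbler: Green tumbler, 72 mm across, 120 mm high, loose beside the well's pan end; origin under its base.

How it is judged:
By the outcome, as a careful person would: the job done as asked, in the order asked, and still so for the second after the job is handed in, with the robot touching nothing.
It also fails if it takes over 42 s, if anything falls off the work surface, if the arm or the gripper's body presses on something with over 40 N, if the wrist force passes 120 N, or if a joint passes its speed limit or range.

### The arm

A 6-joint arm with a two-finger parallel gripper is mounted at the origin on the work surface. World frame = base frame: x ahead of the robot, y to its left, z up, the work surface at z = 0. Lengths are in m, angles in degrees, forces in N, time in s.
With the tool pointing down it reaches from about 0.35 to 0.775 m from the base axis. Payload 7.3 kg.
Tool frame: the origin (TCP) lies midway between the tips of the shut fingers; the grasp point (between the pads) lies 19 mm behind it; z points along the fingers, y is the line along which they close (so a half turn about z gives the same grasp; the last joint's range is limited). The gripper opens to 92 mm and grips with 3 to 60 N. Pads are 19 mm wide; open, the fingers measure 130 mm over their backs; the gripper's body (75 mm by 190 mm) begins 47 mm behind the grasp point.
Start: joints at [60.619, 19.595, 87.324, -0, 73.075, -8.365], TCP at [0.188, 0.49, 0.227] pointing down, gripper open.
Joint ranges: [-145.02, 145.02], [-44.19, 115.74], [2.07, 154.8], [-57.11, 237.11], [16.16, 152.29], [-177.93, 177.93]. Speed limits (degrees/s): [147.25, 147.25, 180, 180, 180, 180].

### API

Orientations are given as [roll, pitch, yaw] about the fixed x, y, z axes, in that order (R = Rz(yaw) Ry(pitch) Rx(roll)).
In Python, from bench import get_obs, snapshot, camera_info, job_done, look_for, regions_of gives the robot as it stands. The module is installed in compiled form; this text tells all that it offers.
- The arm moves only by the tool jog_arm, never from a script. Its argument "rows" is a list of rows, each a list of 5 numbers: the shift along the tool's x, y, z in m, then the turn about the tool's z in rad, then the opening, from -1 (shut) to 1 (fully open). A call has 1 to 20 rows; each row shifts and turns the commanded pose from where the row before left it, along the tool's axes as they then stand; what a row does not reach is not made up. A row lasts 1/10 s, in which the tool goes at most 50 mm and 8.59 degrees, less where a joint would pass 70% of its speed; a pose out of reach is approached as far as the arm can. A call is refused whole if a number of a shift passes 0.05 or a number of a turn 0.15, either way. A call with a gripper value outside its range is refused whole. The fingers move at their own pace and stop on an object; "force" is the grip in N (left out, the last holds). Time passes only in rows, so rows that do not move let the fingers close. It gives the time, the measured TCP pose, the force and the opening at its end, in the units of the state.
- get_obs(): the state, without advancing time (a new reading comes with each control period).
- snapshot(name): name is "scene" or "top" or "wrist"; returns the picture (384x512x3 uint8, blue, green, red); there is no depth.
- camera_info(name): a dict with "fx", "fy", "cx", "cy" (pixels), "xyz" and "attitude" of the camera in the world; the wrist camera has in their place "hand_eye" (4x4, takes a point from camera to tool coordinates, whose origin is the TCP and whose axes are the flange's). Camera axes: x right, y down, z forward; pixel columns grow to the right and rows downward; lengths in m; the calibration is good to about 2 mm. A picture is of the moment at which its call begins: read the wrist's pose just before it. camera_info takes no time and is no camera call.
- job_done(): hands the job in, once; it reports no verdict.
Trained networks look in the newest picture that a camera, given by its name, has taken for a name from the list of things; names that differ only in an ending like _2 or _b are one class to them, and where a whole thing is asked for, a point or a joint stands for the part that bears it (a point fixed in the world has none). Each returns a list of dicts, best first, with "score" (0 to 1); they miss things now and then, are a little off and sometimes report something else, mostly with a low value. They report only what shows in the picture. A call takes as long as a camera call.
- look_for(camera, query): "at" ([x, y, z] in m, in world coordinates, good to about 4 mm: the middle of the surface that is visible of it).
- regions_of(camera, query): "mask" (384x512 bool, what is visible of it).
The state is a dict: "clock": time; "qpos": joint angles; "joint_velocities": joint speeds; "effort": joint torques, N m; "tcp_pos": TCP position; "tcp_rot": TCP orientation; "ft_force": force on the tool from outside, world axes, zero at the start; "wrist_torque": the same for the moment, N m; "gripper_width": finger opening in m.
Only numpy, scipy, OpenCV 4.12 (cv2) and the standard library are available. Lean on these libraries where they do the work, as an engineer would, in place of code of your own. Each camera call takes 0.05 s, during which the arm holds its last target. There are 200 camera calls.

## Working session

There is one attempt and no reset: what is moved stays moved. The work goes in short steps, Python scripts to look and compute and a tool call to move; the robot and the scene stay as the last step left them, time stands still between calls to the robot, and variables do not carry over. Pictures are saved under pics/ and viewed, on a budget of 10 in all, crops included, one or two more only if the job needs it, and the job is handed in when it is done.

Besides the shell and the picture viewer there is one more tool, called after "Call:" as a command line: name --pt "numbers of a row" for each row, then --argument value for the rest. jog_arm: Moves the arm, as the interface text tells. Its arguments: {"type":"object","properties":{"rows":{"type":"array","items":{"type":"array","items":{"type":"number"}}},"force":{"type":"number"}},"required":["rows"]}

```bash
mkdir -p pics; python3 - <<'E'
from bench import *
import cv2,numpy as np
o=get_obs();print({k:np.round(v,3).tolist() for k,v in o.items()})
ims=[]
for c in("scene","top"):
    im=snapshot(c);cv2.imwrite(f"pics/{c}0.png",im)
    print(c,camera_info(c))
    for q in("unit","cover","grip_strip","egg_pan","tomato_pan","sauce_bottle","bowl","small_bowl","mug","tongs","toothpick_jar","tumbler"):
        print(q,[(np.round(d["at"],3).tolist(),round(d["score"],2)) for d in look_for(c,q)[:2]])
E
```

```text
{'clock': 0.0, 'qpos': [60.619, 19.636, 87.377, 0.0, 73.075, -8.363], 'joint_velocities': [0.135, 0.035, -0.09, -0.038, -0.01, -0.054], 'effort': [-0.003, -43.125, -24.422, 0.071, 0.056, -0.0], 'tcp_pos': [0.188, 0.49, 0.226], 'tcp_rot': [-179.913, -0.013, 158.982], 'ft_force': [0.167, -0.387, 0.382], 'wrist_torque': [0.021, 0.001, -0.03], 'gripper_width': 0.092}
scene {'fx': 420.7275962468695, 'fy': 420.7275962468695, 'cx': 254.99968710988105, 'cy': 195.4477547016352, 'xyz': array([1.14117005, 0.96621874, 0.83824757]), 'attitude': array([-1.25113860e+02,  1.79442826e-02,  1.49882196e+02])}
unit [([0.594, 0.186, 0.131], 0.67)]
cover [([0.549, 0.113, 0.137], 0.7)]
grip_strip [([0.546, 0.108, 0.138], 0.81)]
egg_pan [([0.59, 0.182, 0.125], 0.84), ([0.579, -0.268, 0.112], 0.48)]
tomato_pan [([0.593, 0.182, 0.13], 0.62)]
sauce_bottle [([0.736, -0.084, 0.084], 0.89)]
bowl [([0.73, 0.01, 0.037], 0.71)]
small_bowl [([0.758, 0.149, 0.03], 0.76)]
mug [([0.631, 0.408, 0.056], 0.66)]
tongs []
toothpick_jar [([0.537, 0.301, 0.191], 0.67)]
tumbler [([0.577, -0.267, 0.111], 0.59), ([0.76, 0.146, 0.
[... 173 characters left out ...]
titude': array([-174.19596166,   -0.62433654,  -88.39740592])}
unit [([0.545, 0.071, 0.135], 0.93), ([0.763, 0.169, 0.023], 0.62)]
cover [([0.547, 0.111, 0.143], 0.79)]
grip_strip [([0.547, 0.108, 0.142], 0.62), ([0.765, 0.172, 0.024], 0.61)]
egg_pan [([0.543, 0.072, 0.138], 0.83), ([0.549, 0.109, 0.141], 0.28)]
tomato_pan [([0.546, 0.069, 0.134], 0.71)]
sauce_bottle [([0.715, -0.096, 0.11], 0.95)]
bowl [([0.743, 0.032, 0.025], 0.68), ([0.545, 0.07, 0.14], 0.63)]
small_bowl [([0.764, 0.168, 0.024], 0.68)]
mug [([0.625, 0.409, 0.052], 0.83)]
tongs [([0.367, 0.065, 0.013], 0.61)]
toothpick_jar [([0.524, 0.304, 0.184], 0.59)]
tumbler [([0.576, -0.27, 0.076], 0.7), ([0.628, 0.408, 0.053], 0.51)]
```

View pics/top0.png

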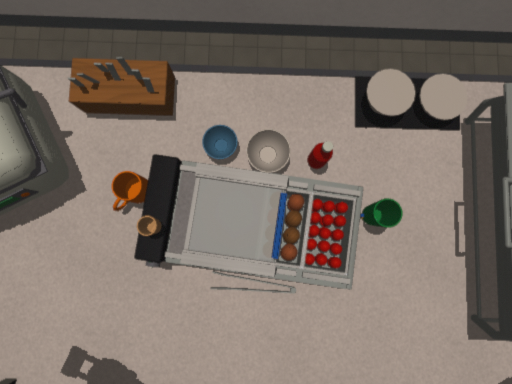

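View pics/scene0.png

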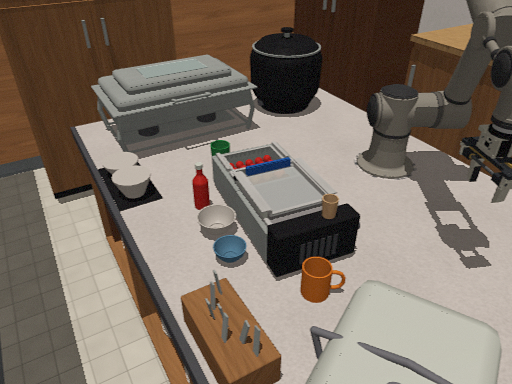

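The cover is open: the blue strip runs from about (284,195) to (276,257) in the top view, with the eggs and tomatoes to its right. The notches are near columns 298–306. Next I'll get the strip line by colour.

```bash
cat > h.py <<'E'
import numpy as np,cv2
from bench import *
from scipy.spatial.transform import Rotation as R
def ray(c,uv,z):
    i=camera_info(c);d=R.from_euler('xyz',i["attitude"],degrees=True).apply([(uv[0]-i["cx"])/i["fx"],(uv[1]-i["cy"])/i["fy"],1])
    return i["xyz"]+d*(z-i["xyz"][2])/d[2]
def proj(c,p):
    i=camera_info(c);q=R.from_euler('xyz',i["attitude"],degrees=True).inv().apply(np.array(p)-i["xyz"])
    return np.array([i["fx"]*q[0]/q[2]+i["cx"],i["fy"]*q[1]/q[2]+i["cy"]])
def blue(im,box):
    h=cv2.cvtColor(im,cv2.COLOR_BGR2HSV);m=cv2.inRange(h,(108,120,50),(130,255,255))
    k=np.zeros_like(m);x0,y0,x1,y1=box;k[y0:y1,x0:x1]=m[y0:y1,x0:x1];return k
E
python3 - <<'E'
from h import *
im=cv2.imread("pics/top0.png");m=blue(im,(260,180,300,270))
p=cv2.findNonZero(m);r=cv2.minAreaRect(p);b=cv2.boxPoints(r);print(r,len(p))
for z in(.155,.171):
    w=np.array([ray("top",x,z) for x in b]);print(z,w.round(4).tolist(),w.mean(0).round(4))
ims=cv2.imread("pics/scene0.png");ms=blue(ims,(230,140,310,190));p=cv2.findNonZero(ms);r=cv2.minAreaRect(p);print("scene",r)
b=cv2.boxPoints(r)
for z in(.171,.155,):print(np.array([ray("scene",x,z) for x in b]).round(4).tolist(), ray("scene",r[0],z).round(4))
c=im[140:300,130:400];cv2.imwrite("pics/topcrop.png",cv2.resize(c,None,fx=2.9,fy=2.9,interpolation=cv2.INTER_CUBIC))
E
```

```text
((279.061279296875, 225.43841552734375), (6.0460052490234375, 65.62001037597656), 7.989326477050781) 343
0.155 [[0.4629, 0.0252, 0.155], [0.6132, 0.0076, 0.155], [0.6116, -0.0064, 0.155], [0.4614, 0.0114, 0.155]] [0.5373 0.0094 0.155 ]
0.171 [[0.4641, 0.0259, 0.171], [0.6114, 0.0087, 0.171], [0.6099, -0.0051, 0.171], [0.4626, 0.0125, 0.171]] [0.537  0.0105 0.171 ]
scene ((267.7028503417969, 165.8693389892578), (9.154107093811035, 45.05638885498047), 76.86598205566406)
[[0.6153, -0.0033, 0.171], [0.4643, 0.0118, 0.171], [0.4894, 0.0607, 0.171], [0.6346, 0.0442, 0.171]] [0.5525 0.0286 0.171 ]
[[0.6027, -0.0266, 0.155], [0.4481, -0.0111, 0.155], [0.4738, 0.039, 0.155], [0.6224, 0.0221, 0.155]] [0.5384 0.0061 0.155 ]
```

View pics/topcrop.png

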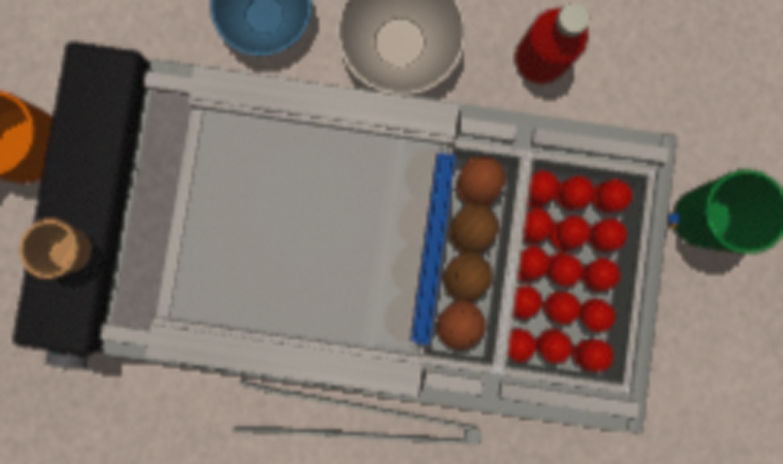

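```bash
python3 - <<'E'
from h import *
f=lambda u,v,z:ray("top",(130+(u+.5)/2.9-.5,140+(v+.5)/2.9-.5),z)
n1,n2=f(525,131,.132),f(491,385,.132)
e1,e2=f(676,137,.12),f(640,430,.12)
w1,w2=f(528,155,.125),f(497,365,.125)
h1,h2=f(148,55,.152),f(103,350,.152)
s1,s2=f(445,155,.171),f(421,343,.171)
for n,(a,b) in dict(notch=(n1,n2),end=(e1,e2),wall=(w1,w2),house=(h1,h2),strip=(s1,s2)).items():
    d=(a-b);print(n,a.round(4),b.round(4),"mid",((a+b)/2).round(4),"len",np.linalg.norm(d).round(4),"ang",np.degrees(np.arctan2(d[1],d[0])).round(2))
th=np.radians(-6.9)
for t in(-6.5,-7,-7.5):
    th=np.radians(t);y=np.array([-np.sin(th),np.cos(th)])
    print(t,{n:round(float(((a+b)/2)[:2]@y),4) for n,(a,b) in dict(notch=(n1,n2),end=(e1,e2),wall=(w1,w2),house=(h1,h2),strip=(s1,s2)).items()})
E
```

```text
notch [ 0.6365 -0.066   0.132 ] [ 0.4284 -0.0412  0.132 ] mid [ 0.5324 -0.0536  0.132 ] len 0.2096 ang -6.8
end [ 0.6368 -0.1954  0.12  ] [ 0.3941 -0.1654  0.12  ] mid [ 0.5154 -0.1804  0.12  ] len 0.2446 ang -7.05
wall [ 0.6173 -0.0699  0.125 ] [ 0.4438 -0.0467  0.125 ] mid [ 0.5306 -0.0583  0.125 ] len 0.175 ang -7.6
house [0.6871 0.2449 0.152 ] [0.4496 0.2684 0.152 ] mid [0.5683 0.2567 0.152 ] len 0.2386 ang -5.64
strip [0.6102 0.0029 0.171 ] [0.4633 0.0184 0.171 ] mid [0.5368 0.0107 0.171 ] len 0.1478 ang -6.02
-6.5 {'notch': 0.007, 'end': -0.1209, 'wall': 0.0021, 'house': 0.3193, 'strip': 0.0714}
-7 {'notch': 0.0117, 'end': -0.1163, 'wall': 0.0068, 'house': 0.324, 'strip': 0.076}
-7.5 {'notch': 0.0163, 'end': -0.1116, 'wall': 0.0114, 'house': 0.3286, 'strip': 0.0807}
```

Call:
jog_arm --pt "0 0 -0.005 0.147 -1" --pt "0 0 -0.005 0.147 -1" --pt "0 0 -0.005 0.147 -1" --pt "0 0 -0.005 0.147 -1" --pt "0 0 -0.005 0.147 -1" --pt "0 0 -0.005 0.147 -1" --pt "0 0 -0.005 0.147 -1" --pt "0 0 -0.005 0.147 -1" --pt "0 0 -0.005 0.149 -1" --pt "0 0 0 0 -1" --force 20

```text
clock: 2.3
tcp_pos: [0.1884, 0.4904, 0.2724]
tcp_rot: [180.0, -0.1, 83.0]
ft_force: [-0.1, -0.3, 0.2]
gripper_width: 0.0164
```

Call:
jog_arm --pt "-0.033 0.034 0 0 -1" --pt "-0.033 0.034 0 0 -1" --pt "-0.033 0.034 0 0 -1" --pt "-0.033 0.034 0 0 -1" --pt "-0.033 0.034 0 0 -1" --pt "-0.033 0.034 0 0 -1" --pt "-0.033 0.034 0 0 -1" --pt "-0.033 0.034 0 0 -1" --pt "-0.033 0.034 0 0 -1" --pt "-0.033 0.034 0 0 -1" --pt "-0.033 0.034 0 0 -1" --pt "-0.033 0.03 0 0 -1" --pt "0 0 0 0 -1" --pt "0 0 0 0 -1"

```text
clock: 3.7
tcp_pos: [0.5414, 0.0476, 0.2709]
tcp_rot: [-179.9, -0.0, 83.1]
ft_force: [-0.8, 1.2, -0.7]
gripper_width: 0.0008
```

```bash
python3 - <<'E'
from h import *
o=get_obs();im=snapshot("wrist");i=camera_info("wrist");np.set_printoptions(precision=4,suppress=True)
cv2.imwrite("pics/w1.png",im)
T=np.array(i["hand_eye"]);Rt=R.from_euler('xyz',o["tcp_rot"],degrees=True).as_matrix()
h=cv2.cvtColor(im,cv2.COLOR_BGR2HSV);m=cv2.inRange(h,(108,120,50),(130,255,255))
n,l,s,c=cv2.connectedComponentsWithStats(m);k=1+np.argmax(s[1:,4]);print(s[k],n)
b=cv2.boxPoints(cv2.minAreaRect(cv2.findNonZero((l==k).astype(np.uint8))))
C=o["tcp_pos"]+Rt@T[:3,3];print("cam",C)
for z in(.171,.139):
  for u,v in b:
    d=Rt@T[:3,:3]@np.array([(u-i["cx"])/i["fx"],(v-i["cy"])/i["fy"],1]);print(z,(u,v),C+d*(z-C[2])/d[2])
E
```

```text
[250 220   8   3  20] 2
cam [0.5496 0.1136 0.4287]
0.171 (np.float32(250.0), np.float32(220.0)) [0.5349 0.0231 0.171 ]
0.171 (np.float32(257.0), np.float32(220.0)) [0.5408 0.0224 0.171 ]
0.171 (np.float32(257.0), np.float32(222.0)) [0.5406 0.0206 0.171 ]
0.171 (np.float32(250.0), np.float32(222.0)) [0.5347 0.0214 0.171 ]
0.139 (np.float32(250.0), np.float32(220.0)) [0.5331 0.0119 0.139 ]
0.139 (np.float32(257.0), np.float32(220.0)) [0.5397 0.0111 0.139 ]
0.139 (np.float32(257.0), np.float32(222.0)) [0.5395 0.0091 0.139 ]
0.139 (np.float32(250.0), np.float32(222.0)) [0.5328 0.0099 0.139 ]
```

View pics/w1.png

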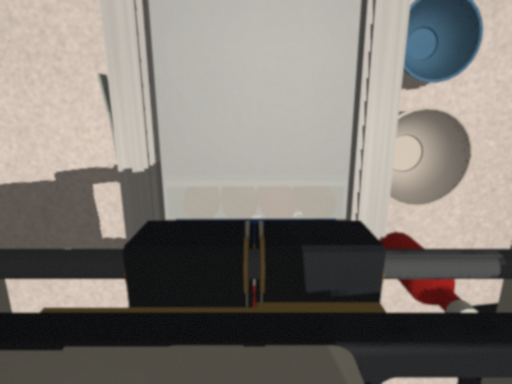

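The wrist view shows the panel and rails, square to the tool. The strip is hidden behind the fingers, below row 220. I'll go down to TCP z of about 0.152, which clears the panel by 14 mm.

Call:
jog_arm --pt "0 0 0.02 0 -1" --pt "0 0 0.025 0 -1" --pt "0 0 0.025 0 -1" --pt "0 0 0.02 0 -1" --pt "0 0 0.015 0 -1" --pt "0 0 0.009 0 -1" --pt "0 0 0.004 0 -1" --pt "0 0 0 0 -1" --pt "0 0 0 0 -1"

```text
clock: 4.65
tcp_pos: [0.5419, 0.0485, 0.1545]
tcp_rot: [179.9, -0.0, 83.1]
ft_force: [-0.8, 0.7, -0.8]
gripper_width: 0.0005
```

Call:
jog_arm --pt "-0.004 0 0 0 -1" --pt "-0.004 0 0 0 -1" --pt "-0.003 0 0 0 -1" --pt "-0.002 0 0 0 -1" --pt "0 0 0 0 -1"

```text
clock: 5.15
tcp_pos: [0.54, 0.0349, 0.1538]
tcp_rot: [180.0, -0.0, 83.0]
ft_force: [0.1, -0.0, 0.1]
gripper_width: 0.0006
```

Call:
jog_arm --pt "-0.003 0 0 0 -1" --pt "-0.003 0 0 0 -1" --pt "-0.003 0 0 0 -1" --pt "-0.003 0 0 0 -1" --pt "-0.003 0 0 0 -1"

```text
clock: 5.65
tcp_pos: [0.5382, 0.0207, 0.1537]
tcp_rot: [180.0, -0.0, 83.1]
ft_force: [1.0, 2.7, -0.7]
gripper_width: 0.0003
```

Call:
jog_arm --pt "-0.003 0 0 0 -1" --pt "-0.003 0 0 0 -1" --pt "-0.003 0 0 0 -1" --pt "-0.003 0 0 0 -1" --pt "-0.003 0 0 0 -1"

```text
clock: 6.15
tcp_pos: [0.5364, 0.0053, 0.1537]
tcp_rot: [180.0, -0.0, 83.1]
ft_force: [0.2, 3.3, -0.3]
gripper_width: 0.0004
```

```bash
python3 - <<'E'
from h import *
o=get_obs();print(o["tcp_pos"],o["ft_force"])
im=snapshot("scene");cv2.imwrite("pics/s2.png",im)
# strip by the -y? image: blue mask and mid
for c,box in(("scene",(200,130,310,200)),("top",(265,180,345,270))):
    im=snapshot(c);cv2.imwrite(f"pics/{c}2.png",im);m=blue(im,box);p=cv2.findNonZero(m);r=cv2.minAreaRect(p);print(c,r,len(p),ray(c,r[0],.171 if c=="top" else .155))
E
```

```text
[0.53636825 0.00531163 0.15370257] [ 0.20948688  3.27045522 -0.26720701]
scene ((265.3169250488281, 162.698974609375), (8.91299057006836, 45.26128387451172), 77.125) 210 [ 0.53477422 -0.01427122  0.155     ]Traceback (most recent call last):
  File "<stdin>", line 6, in <module>
cv2.error: OpenCV(4.12.0) /io/opencv/modules/imgproc/src/convhull.cpp:143: error: (-215:Assertion failed) total >= 0 && (depth == CV_32F || depth == CV_32S) in function 'convexHull'
```

Contact made: about 3 N, and the cover is sliding. The notches should be reached at a TCP y of about -0.037.

Call:
jog_arm --pt "-0.003 0 0 0 -1" --pt "-0.003 0 0 0 -1" --pt "-0.003 0 0 0 -1" --pt "-0.003 0 0 0 -1" --pt "-0.003 0 0 0 -1" --pt "-0.003 0 0 0 -1" --pt "-0.003 0 0 0 -1" --pt "-0.003 0 0 0 -1" --pt "-0.002 0 0 0 -1" --pt "-0.002 0 0 0 -1"

```text
clock: 7.3
tcp_pos: [0.5329, -0.0225, 0.1537]
tcp_rot: [180.0, -0.0, 83.1]
ft_force: [-0.4, 3.1, -0.2]
gripper_width: 0.0005
```

Call:
jog_arm --pt "-0.0015 0 0 0 -1" --pt "-0.0015 0 0 0 -1"

```text
clock: 7.5
tcp_pos: [0.5326, -0.0253, 0.1537]
tcp_rot: [180.0, -0.0, 83.1]
ft_force: [0.6, 2.7, 0.2]
gripper_width: 0.0006
```

Call:
jog_arm --pt "-0.0015 0 0 0 -1" --pt "-0.0015 0 0 0 -1"

```text
clock: 7.7
tcp_pos: [0.5323, -0.0283, 0.1537]
tcp_rot: [180.0, -0.0, 83.1]
ft_force: [0.5, 1.9, -0.5]
gripper_width: 0.0008
```

Call:
jog_arm --pt "-0.001 0 0 0 -1" --pt "-0.001 0 0 0 -1"

```text
clock: 7.9
tcp_pos: [0.5321, -0.0303, 0.1538]
tcp_rot: [180.0, -0.0, 83.1]
ft_force: [1.4, 1.7, 0.7]
gripper_width: 0.0005
```

Call:
jog_arm --pt "-0.001 0 0 0 -1" --pt "-0.001 0 0 0 -1"

```text
clock: 8.1
tcp_pos: [0.5318, -0.0324, 0.1537]
tcp_rot: [180.0, 0.0, 83.1]
ft_force: [1.2, 1.1, 1.1]
gripper_width: 0.0009
```

Call:
jog_arm --pt "-0.001 0 0 0 -1"

```text
clock: 8.2
tcp_pos: [0.5316, -0.0335, 0.1537]
tcp_rot: [180.0, 0.0, 83.1]
ft_force: [0.5, 0.6, -0.3]
gripper_width: 0.0006
```

Call:
jog_arm --pt "-0.001 0 0 0 -1"

```text
clock: 8.3
tcp_pos: [0.5314, -0.0346, 0.1537]
tcp_rot: [-180.0, 0.0, 83.1]
ft_force: [0.9, -0.2, -0.5]
gripper_width: 0.0006
```

The push is falling away. I'll check the strip position.

```bash
python3 - <<'E'
from h import *
for k in range(3):
    o=get_obs();im=snapshot("scene");m=blue(im,(200,120,310,200));r=cv2.minAreaRect(cv2.findNonZero(m));print(o["tcp_pos"][1],o["ft_force"],r[0],ray("scene",r[0],.155))
cv2.imwrite("pics/s3.png",im);cv2.imwrite("pics/s3c.png",cv2.resize(im[130:230,180:340],None,fx=5,fy=5,interpolation=cv2.INTER_CUBIC))
E
```

```text
-0.03455469274878215 [ 0.90726823 -0.20947732 -0.53993143] (259.8470458984375, 156.811767578125) [ 0.53073217 -0.05514392  0.155     ]
-0.034623306282175866 [-0.06453011  0.13007504 -0.20538031] (259.7823486328125, 156.77056884765625) [ 0.53077743 -0.05547964  0.155     ]
-0.03454706781276739 [-0.02790686  0.02680492  0.53742374] (259.7176208496094, 156.7294158935547) [ 0.53082294 -0.05581526  0.155     ]
```

View pics/s3c.png

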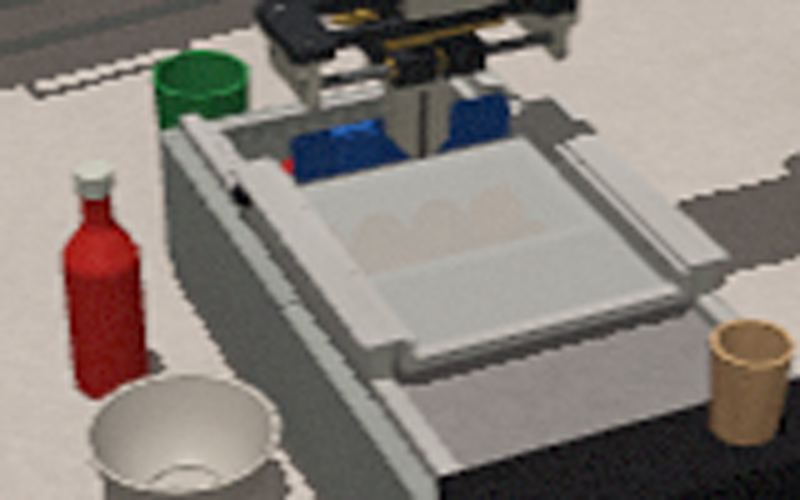

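The strip is at about -0.052, near the notch, and a roller shows at crop (242,195). I'll creep on until the catch pushes back.

Call:
jog_arm --pt "-0.001 0 0 0 -1" --pt "0 0 0 0 -1"

```text
clock: 8.65
tcp_pos: [0.5313, -0.0353, 0.1537]
tcp_rot: [-180.0, 0.0, 83.1]
ft_force: [-0.0, 0.1, -0.7]
gripper_width: 0.0006
```

Call:
jog_arm --pt "-0.001 0 0 0 -1" --pt "0 0 0 0 -1"

```text
clock: 8.85
tcp_pos: [0.5312, -0.0362, 0.1537]
tcp_rot: [-180.0, 0.0, 83.1]
ft_force: [-0.2, 0.5, 0.6]
gripper_width: 0.0004
```

Call:
jog_arm --pt "-0.001 0 0 0 -1" --pt "0 0 0 0 -1"

```text
clock: 9.05
tcp_pos: [0.5311, -0.0372, 0.1537]
tcp_rot: [180.0, -0.0, 83.1]
ft_force: [-0.7, 0.2, -0.0]
gripper_width: 0.0006
```

```bash
python3 - <<'E'
from h import *
for k in range(2):
    o=get_obs();im=snapshot("scene");m=blue(im,(200,120,310,200));r=cv2.minAreaRect(cv2.findNonZero(m));print(o["tcp_pos"][1],o["ft_force"],r[0],ray("scene",r[0],.155))
E
```

```text
-0.03723952731730042 [-0.67928445  0.19624207 -0.04446885] (259.29412841796875, 156.32351684570312) [ 0.53066792 -0.0587801   0.155     ]
-0.03719376971150435 [ 0.02742854 -0.16652543 -0.17028737] (259.0823669433594, 156.37059020996094) [ 0.53141974 -0.05886199  0.155     ]
```

Call:
jog_arm --pt "-0.001 0 0 0 -1" --pt "0 0 0 0 -1"

```text
clock: 9.35
tcp_pos: [0.531, -0.0382, 0.1537]
tcp_rot: [-180.0, -0.0, 83.1]
ft_force: [0.2, -0.5, 0.0]
gripper_width: 0.0005
```

Call:
jog_arm --pt "-0.001 0 0 0 -1" --pt "0 0 0 0 -1"

```text
clock: 9.55
tcp_pos: [0.531, -0.0384, 0.1537]
tcp_rot: [180.0, -0.1, 83.1]
ft_force: [0.8, 4.7, 0.7]
gripper_width: 0.001
```

```bash
python3 - <<'E'
from h import *
for k in range(2):
    o=get_obs();im=snapshot("scene");m=blue(im,(200,120,310,200));r=cv2.minAreaRect(cv2.findNonZero(m));print(o["tcp_pos"][1],o["ft_force"],r[0],ray("scene",r[0],.155))
cv2.imwrite("pics/s4c.png",cv2.resize(im[130:230,180:340],None,fx=5,fy=5,interpolation=cv2.INTER_CUBIC))
E
```

```text
-0.0384325976430743 [0.82313189 4.72340433 0.65162424] (259.3470764160156, 156.31175231933594) [ 0.53047992 -0.05875959  0.155     ]
-0.03843317867718462 [0.68228379 5.60366562 0.07608665] (259.3470764160156, 156.31175231933594) [ 0.53047992 -0.05875959  0.155     ]
```

View pics/s4c.png

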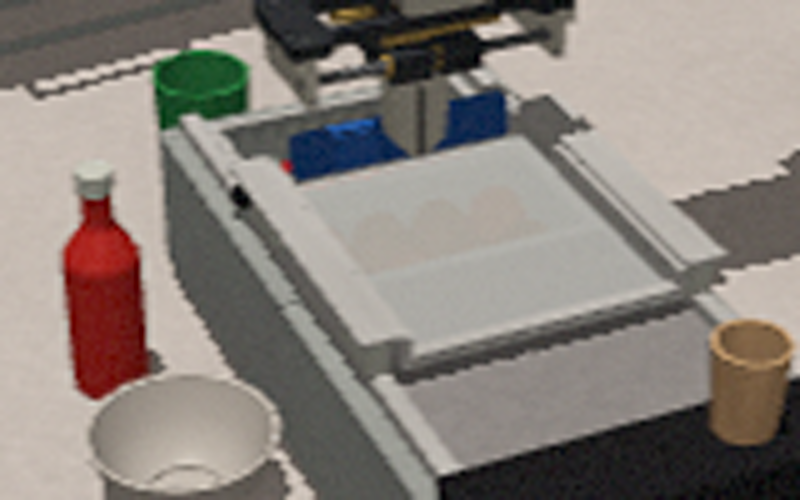

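The strip has stopped at the same pixel, (259.3,156.3), and the catch now pushes back with about 5 N, so the rollers have dropped in. I'll back off and lift clear.

Call:
jog_arm --pt "0.004 0 0 0 -1" --pt "0.008 0 0 0 -1" --pt "0.01 0 0 0 -1" --pt "0.003 0 0 0 -1" --pt "0 0 -0.02 0 -1" --pt "0 0 -0.03 0 -1" --pt "0 0 -0.04 0 -1" --pt "0 0 -0.03 0 -1" --pt "0 0 -0.01 0 -1"

```text
clock: 10.55
tcp_pos: [0.5351, -0.0142, 0.2872]
tcp_rot: [179.7, 0.0, 83.1]
ft_force: [0.2, -0.5, 0.3]
gripper_width: 0.0003
```

Call:
jog_arm --pt "0.03 -0.034 0 0 -1" --pt "0.033 -0.034 0 0 -1" --pt "0.033 -0.034 0 0 -1" --pt "0.033 -0.034 0 0 -1" --pt "0.033 -0.034 0 0 -1" --pt "0.033 -0.034 0 0 -1" --pt "0.033 -0.034 0 0 -1" --pt "0.033 -0.034 0 0 -1" --pt "0.033 -0.02 0 0 -1" --pt "0 0 0 0 -1" --pt "0 0 0 0 -1"

```text
clock: 11.65
tcp_pos: [0.2787, 0.313, 0.2829]
tcp_rot: [-180.0, 0.1, 83.2]
ft_force: [0.7, -0.3, 0.2]
gripper_width: 0.0001
```

```bash
python3 - <<'E'
from h import *
o=get_obs();print(o["tcp_pos"],o["ft_force"],o["clock"])
im=snapshot("top");cv2.imwrite("pics/t5c.png",cv2.resize(im[140:300,130:400],None,fx=2.9,fy=2.9,interpolation=cv2.INTER_CUBIC))
m=blue(im,(265,180,345,290));r=cv2.minAreaRect(cv2.findNonZero(m));print(r,ray("top",r[0],.171))
s=snapshot("scene");a=cv2.imread("pics/scene0.png");t=cv2.imread("pics/top0.png")
r=cv2.minAreaRect(cv2.findNonZero(blue(s,(200,120,310,200))));print(r[0],ray("scene",r[0],.155))
for q in("sauce_bottle","bowl","small_bowl","mug","tongs","toothpick_jar","tumbler"):
    print(q,[(np.round(d["at"],3).tolist(),round(d["score"],2)) for d in look_for("top",q)[:1]])
E
```

```text
[0.27874312 0.31301498 0.28285483] [ 0.66105636 -0.3017388   0.15772671] 11.65
((306.7140197753906, 229.39523315429688), (6.542103290557861, 65.6192855834961), 7.594643592834473) [ 0.52911177 -0.05230374  0.171     ]
(259.38824462890625, 156.24705505371094) [ 0.5301493  -0.05905542  0.155     ]
sauce_bottle [([0.716, -0.097, 0.111], 0.93)]
bowl [([0.744, 0.035, 0.023], 0.87)]
small_bowl [([0.768, 0.169, 0.024], 0.75)]
mug [([0.627, 0.41, 0.053], 0.81)]
tongs [([0.371, 0.061, 0.017], 0.72)]
toothpick_jar [([0.525, 0.304, 0.186], 0.58)]
tumbler [([0.575, -0.272, 0.08], 0.74)]
```

View pics/t5c.png

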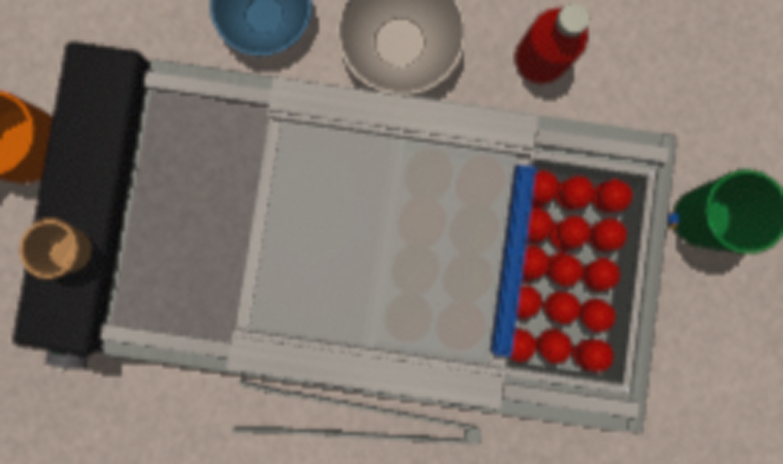

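The eggs are covered and the tomatoes open. The strip stands over the wall, from (523,165) to (503,355) in the crop, and the notches are hidden under the frame's end. The other items stand where they did.

```bash
python3 -c "from bench import *;print(job_done())"
```

```text
the job is handed in; nothing more can be done
None
```

The cover is in the half-way catch, with the egg pan covered and the tomato pan open. I handed the job in at about 12 s, well inside the 42 s limit.

**What I did:** I pushed the blue grip strip along the rails with the shut fingertips, without gripping or lifting the cover. It was already part open at the start, about 45 mm along by my estimate, so it needed only about 63 mm more.

**The catch:** The push was about 3 N while sliding and fell to zero at the notches. One small step later the strip stopped and the push rose to about 5 N, below the 8–12 N that would push it out. I then backed off and lifted clear.

**Last checks:**
- **Strip position:** After I withdrew, the top view put the strip about 1 mm from the notch position I had measured. In the scene camera it stayed within 0.1 pixel of where it stopped.
- **Camera disagreement:** The scene camera places the strip about 7 mm further along than the top view. It was about 3 mm off the other way round at the start too, so I relied on the top view, the force and the strip stopping.
- **Other items:** All seven loose items were within about 6 mm of where they were first detected, which is about the detector's accuracy. They look unmoved in the pictures.
- **Not confirmed:** I did not see the roller drop directly; it is inferred from the force and the strip stopping.

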